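# Weight the goods wagon under the cabinet roof

### The arm

A 7-joint arm with a two-finger parallel gripper is mounted at the origin on the work surface. World frame = base frame: x ahead of the robot, y to its left, z up, the work surface at z = 0. Lengths are in m, angles in rad, forces in N, time in s.
With the tool pointing down it reaches from about 0.425 to 0.95 m from the base axis. Payload 4.7 kg.
Tool frame: the origin (TCP) lies between the finger pads; the fingertips stand 25 mm ahead of it and the grasp point (between the pads) lies 6 mm ahead of it; x points along the fingers, z is the direction in which the jaws open and shut, and the axes are right-handed (so a half turn about x gives the same grasp; the last joint's range is limited). The gripper opens to 85 mm and grips with 20 to 120 N. Pads are 22 mm wide; open, the fingers measure 114 mm over their backs; the gripper's body (76 mm by 85 mm) begins 54 mm behind the grasp point. The pads swing forward as they close: fully open they stand 13 mm farther back than shut.
Start: joints at [1.29, 0.469, -0.049, 1.532, 0.024, 1.141, -0.082], TCP at [0.168, -0.654, 0.256] pointing down, gripper open.
Joint ranges: [-2.59, 2.59], [-0.33, 1.99], [-1.39, 1.29], [0.1, 2.45], [-1.04, 4.18], [0.21, 1.99], [-2.66, 2.66]. Speed limits (rad/s): [2.57, 2.57, 3.14, 3.14, 3.14, 3.14, 3.14].

### API

Orientations are given as a 3x3 rotation matrix whose columns are the frame's x, y, z axes.
In Python, from rig import * gives the robot as it stands. Calls block until the motion is done:
- movep(position, orientation): joint-space move of the TCP to a pose.
- move_l(position, attitude=None, feed=0.15, until_force=None): straight line of the TCP; attitude=None keeps the orientation; feed is the mean speed in m/s. With until_force (N) it stops when the force on the tool has changed by that much, and returns True; else False.
- move_joints(angles): joint-space move.
- command_gripper(opening, newtons=None): finger opening in m; newtons is the grip in N (None keeps the last); returns when the fingers have stopped.
- sleep(seconds).
- inverse_kinematics(position, orientation): joint angles nearest the present ones, or None.
- sense(): the state.
- camera(name): name is "side" or "top"; returns (picture, depth): 400x640x3 uint8, red, green, blue; 400x640 float32, m along the optical axis (not along the pixel's ray), 0 where there is no reading.
- camera_params(name): a dict with "K" (3x3 intrinsics, pixels), "dist" ([k1, k2, p1, p2, k3] as OpenCV has them; the pictures are not rectified), "position" and "rotation" of the camera in the world. Camera axes: x right, y down, z forward; pixel columns grow to the right and rows downward; lengths in m; the calibration is good to about 2 mm. A picture is of the moment at which its call begins. camera_params takes no time and is no camera call.
A pose or a line that the arm cannot do raises Unreachable and nothing moves.
- finish_job(): hands the job in, once; it reports no verdict.
The state is a dict: "time_s": time; "joint_pos": joint angles; "qd": joint speeds; "joint_efforts": joint torques, N m; "position": TCP position; "tcp_rot": TCP orientation; "wrist_force": force on the tool from outside, world axes, zero at the start; "ft_torque": the same for the moment, N m; "finger_gap": finger opening in m.
Only numpy, scipy, OpenCV 4.12 (cv2) and the standard library are available. Lean on these libraries where they do the work, as an engineer would, in place of code of your own. Each camera call takes 0.05 s, during which the arm holds its last target. There are 200 camera calls.

### The job

Slide the cabinet's glass door fully open, then tip all three steel ball weights out of the scoop, over its sloping lip, into the open goods wagon that stands under the low glass roof, without knocking the scoop against the cabinet or shifting the wagon. Afterwards set the empty scoop down upright on the bench and let go, leaving the door open and the engine, crane and clock where they are.

Things in the scene. Friction and masses are not known exactly. Their poses are not given: they have to be found in the camera images.
- cabinet: Low fixed wood cabinet with glass-pane roof, 560 wide (y) x 136 deep (x) x 167 mm high. Origin: centre of underside; x from its open front (robot side) to the back, y along the width to the robot's left. Inner floor top z = 12 mm, roof underside z = 155, roof x = -60 to 60. Ends 16 mm thick at y = +-272. Back open but for a 20 mm high strip. Wagon in the right half (y < 0), engine in the left.
- glass_door (a joint): Sliding glass door before the cabinet; m. 0 = closed over the right half (cabinet y -260 to -5 mm); grows as it slides along the cabinet's +y to an end stop at 0.240 (fully open: right half free from y = -256 to -20 mm). Friction about 1.5 N, stays where left. Outer face 74 mm before the cabinet's centre, z = 15 to 146 mm.
- door_pull (a point): Grasp point on the door's pull: an upright brass post, 14 mm in diameter, z = 100 to 152 mm above the bench, 46 mm in front of the door's middle plane, free all round save a 10 mm thick bracket running back to the door at z = 100 to 110 mm. The point is on the post's axis at z = 138 mm; axes parallel to the cabinet's.
- wagon: Loose open-topped goods wagon of pale wood, 76 (x) x 126 (y, along the cabinet's width) x 58 mm high, about 0.5 kg, braked (does not roll), on the cabinet's inner floor. Origin: centre of underside; z up; parallel to the cabinet. Inside 70 (x) x 120 mm (y), floor at z = 24, rim at z = 58 mm (85 mm below the roof).
- scoop: Side-pouring steel scoop, wood handle, 0.2 kg, stands level on the bench on its pan and a foot under the handle's rear end. Origin: under the pan's centre, at the bench; x from handle to pan, z up. Pan x = -28 to 28 mm, floor y = -20 to 27 with top at z = 3, walls 32 high at +y and both x ends; on -y a guarded lip sloping up 28 degrees.
- scoop_lip (a point): Middle of the scoop's pouring edge, at (0, -51.4, 19.5) mm in the scoop's frame; the lip is 50 mm wide inside (x). Balls roll out over it once the scoop is rolled more than about 30 degrees about its own x axis, -y side down (positive turn about +x); 38 degrees is ample.
- scoop_grip (a point): Grasp point on the scoop's handle, at (-160, 0, 38) mm in the scoop's frame. The handle is a straight bar along x, 16 mm wide (y), z = 28 to 48 mm, x = -70 to -195 mm, with a 12 mm thick foot below it at x = -189 mm. Grip across the 16 mm width.
- engine: Green tinplate model engine, 150 mm long, 95 mm high, standing in the cabinet's left half; bystander. Origin: centre of underside.
- crane: Silver aluminium model crane, 90 mm square foot, 195 mm high, on the bench beyond the cabinet's left end; bystander. Origin: centre of underside.
- clock: Cream porcelain model clock on a foot, 76 mm wide, 128 mm high, on the bench at the left; bystander. Origin: centre of underside.
- ball1_center (a point): Centre of a steel ball weight, 16 mm in diameter, 17 g, lying loose in the scoop's pan at the start.
- ball2_center (a point): Centre of a steel ball weight, 16 mm in diameter, 17 g, lying loose in the scoop's pan at the start.
- ball3_center (a point): Centre of a steel ball weight, 16 mm in diameter, 17 g, lying loose in the scoop's pan at the start.
There are look-alikes about, which are no part of the job. Several things have the shape of the scoop; the one meant has the colours described above.

How it is judged:
By the outcome, as a careful person would: the job done as asked, in the order asked, and still so for the second after the job is handed in, with the robot touching nothing.
It also fails if it takes over 72 s, if anything falls off the work surface, if the arm or the gripper's body presses on something with over 40 N, if the wrist force passes 120 N, or if a joint passes its speed limit or range.

## Working session

There is one attempt and no reset: what is moved stays moved. The work goes in short steps, each a Python script; the robot and the scene stay as the last script left them, time stands still between calls to the robot, and variables do not carry over. Pictures are saved under pics/ and viewed, about 8 in all and at most 12, crops included, and the job is handed in when it is done.

```bash
mkdir -p pics; ls; python3 - <<'E'
from rig import *
import cv2, numpy as np
for n in("side","top"):
    p,d=camera(n); cv2.imwrite(f"pics/{n}0.png",p[:,:,::-1]); np.save(f"pics/{n}0.npy",d); c=camera_params(n); print(n,c)
print(sense())
E
```

```text
pics
side {'K': array([[368.50842906,   0.        , 318.58783596],
       [  0.        , 368.50842906, 201.19883735],
       [  0.        ,   0.        ,   1.        ]]), 'dist': array([-0.04341547,  0.        ,  0.        ,  0.        ,  0.        ]), 'position': array([0.15601338, 0.95693493, 0.71246131]), 'rotation': array([[-0.94552751, -0.17512346,  0.27442577],
       [-0.32553207,  0.51527918, -0.79279016],
       [-0.00256973, -0.8389393 , -0.54421894]])}
top {'K': array([[405.35107393,   0.        , 319.96747539],
       [  0.        , 405.35107393, 203.75449689],
       [  0.        ,   0.        ,   1.        ]]), 'dist': array([0.0330717, 0.       , 0.       , 0.       , 0.       ]), 'position': array([0.28877168, 0.04018527, 1.29604656]), 'rotation': array([[ 0.01617433, -0.98748514,  0.15688047],
       [-0.99981843, -0.01755418, -0.00741391],
       [ 0.01007503, -0.15673207, -0.98758977]])}
{'time_s': 0.1, 'joint_pos': array([ 1.29011294,  0.46936767, -0.04862951,  1.53355341,  0.02409742,
        1.14103243, -0.08230531]), 'qd': array([ 0.00057566, -0.00094005,  0.00147877, -0.00324252,  0.00221885,
       -0.00160967,  0.00015429]), 'joint_efforts': array([ 8.04611736e-04, -5.11513853e+01, -4.72662644e-02, -2.38390249e+01,
        1.06888238e-02,  4.32913424e-03,  1.50539574e-05]), 'position': array([ 0.16807902, -0.65324206,  0.25537072]), 'tcp_rot': array([[-4.85486363e-04,  9.68456449e-01,  2.49182406e-01],
       [ 1.70772059e-03,  2.49182875e-01, -9.68454944e-01],
       [-9.99998424e-01, -4.46377443e-05, -1.77482790e-03]]), 'wrist_force': array([-0.2645487 , -0.75889027, -0.59515804]), 'ft_torque': array([0.02257165, 0.04323219, 0.00985315]), 'finger_gap': 0.0854848211802802}
```

View pics/top0.png

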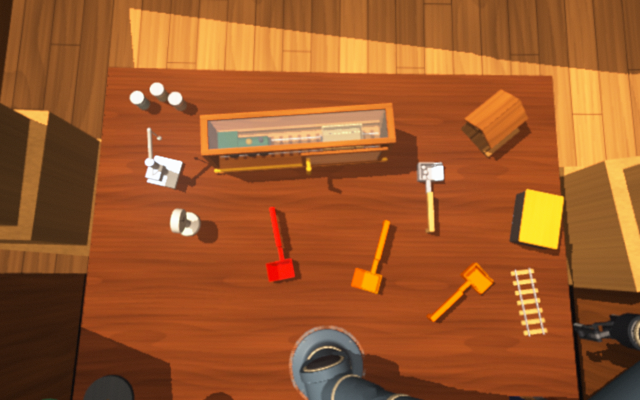

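View pics/side0.png

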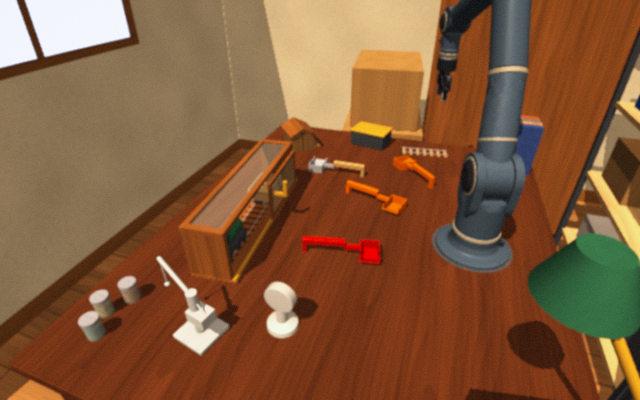

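The top view shows the cabinet with corners at about (201,115), (392,103), (396,143) and (203,155). The brass pull is at (308,165) and the wagon at about (343,132). The steel scoop has its pan at (430,172) and its handle running to (431,232). The crane is at (163,172) and the clock at (183,222). The side view agrees with this.

```bash
cat > hlp.py <<'E'
from rig import *
import cv2, numpy as np
def cloud(n,p=None,d=None):
    if d is None: p,d=camera(n)
    c=camera_params(n); h,w=d.shape
    u,v=np.meshgrid(np.arange(w),np.arange(h))
    r=cv2.undistortPoints(np.stack([u,v],-1).reshape(-1,1,2).astype(float),c["K"],c["dist"]).reshape(h,w,2)
    P=np.dstack([r[...,0]*d,r[...,1]*d,d])@c["rotation"].T+c["position"]
    P[d==0]=np.nan
    return p,P
def proj(n,X):
    c=camera_params(n); R=c["rotation"].T
    return cv2.projectPoints(np.atleast_2d(X).astype(float),cv2.Rodrigues(R)[0],-R@c["position"],c["K"],c["dist"])[0].reshape(-1,2)
E
python3 - <<'E'
from hlp import *
im=cv2.imread("pics/top0.png")[:,:,::-1]; d=np.load("pics/top0.npy")
_,P=cloud("top",im,d); np.save("pics/P0.npy",P)
Z=P[...,2]
print("bench z",np.nanmedian(Z[250:300,200:250]))
reg=np.zeros(Z.shape,bool); reg[90:170,190:405]=1
m=reg&(Z>.158)&(Z<.175); print("cab n",m.sum(),np.median(Z[m]))
r=cv2.minAreaRect(P[m][:,:2].astype(np.float32)*1000); print(r,cv2.boxPoints(r))
reg=np.zeros(Z.shape,bool); reg[155:182,290:330]=1
m=reg&(Z>.12)&(im[...,0]>150)&(im[...,2]<110)
print("pull",[(u,v,*np.round(P[v,u]*1000)) for v,u in zip(*np.where(m))][:60])
reg=np.zeros(Z.shape,bool); reg[185:238,420:440]=1
m=reg&(Z>.038)&(Z<.06); q=P[m]; print("handle",len(q),np.median(q[:,2])); print(cv2.minAreaRect(q[:,:2].astype(np.float32)*1000))
print(cv2.fitLine(q[:,:2].astype(np.float32),cv2.DIST_HUBER,0,.001,.001).ravel())
a=cv2.resize(im[95:185,190:410],None,fx=3.6,fy=3.6,interpolation=cv2.INTER_CUBIC)
b=cv2.resize(im[155:240,405:455],None,fx=3,fy=3,interpolation=cv2.INTER_CUBIC)
o=np.zeros((590,800,3),np.uint8); o[:a.shape[0],:a.shape[1]]=a; o[330:330+b.shape[0],:b.shape[1]]=b
h=np.clip(Z/.2*255,0,255); h=np.nan_to_num(h).astype(np.uint8); h=cv2.applyColorMap(h,cv2.COLORMAP_JET)
c=cv2.resize(h[95:185,190:410],None,fx=2.7,fy=2.7,interpolation=cv2.INTER_NEAREST); o[335:335+c.shape[0],170:170+c.shape[1]]=c
cv2.imwrite("pics/c1.png",o[:,:,::-1])
E
```

```text
bench z 0.0005648783832372661
cab n 7673 0.16337950721209538
((687.8680419921875, 100.44961547851562), (123.35369110107422, 562.7717895507812), 5.113943099975586) [[ 601.3549   375.21774]
 [ 651.5185  -185.31386]
 [ 774.38116 -174.31851]
 [ 724.2176   386.21307]]
pull [(np.int64(301), np.int64(155), np.float64(616.0), np.float64(89.0), np.float64(143.0)), (np.int64(302), np.int64(155), np.float64(615.0), np.float64(86.0), np.float64(147.0)), (np.int64(303), np.int64(155), np.float64(615.0), np.float64(84.0), np.float64(145.0)), (np.int64(304), np.int64(155), np.float64(616.0), np.float64(81.0), np.float64(142.0)), (np.int64(305), np.int64(155), np.float64(616.0), np.float64(78.0), np.float64(142.0)), (np.int64(307), np.int64(155), np.float64(617.0), np.float64(72.0), np.float64(141.0)), (np.int64(308), np.int64(155), np.float64(616.0), np.float64(69.0), np.float64(145.0)), (np.int64(307), np.int64(166), np.float64(580.0), np.float64(71.0), np.float64(154.0)), (np.int64(308), np.int64(166), np.float64(581.0), np.float64(68.0), np.float64(150.0)), (np.int64(309), np.int64(166), np.floa
[... 1559 characters left out ...]
), np.int64(170), np.float64(570.0), np.float64(65.0), np.float64(148.0)), (np.int64(310), np.int64(170), np.float64(572.0), np.float64(62.0), np.float64(139.0)), (np.int64(307), np.int64(171), np.float64(568.0), np.float64(71.0), np.float64(144.0)), (np.int64(308), np.int64(171), np.float64(567.0), np.float64(68.0), np.float64(147.0)), (np.int64(309), np.int64(171), np.float64(570.0), np.float64(65.0), np.float64(136.0)), (np.int64(310), np.int64(171), np.float64(572.0), np.float64(62.0), np.float64(127.0))]
handle 226 0.04758769494113557
((469.68426513671875, -313.8023681640625), (122.34037017822266, 17.358549118041992), 1.8161697387695312)
[ 0.99987614  0.01573711  0.46819597 -0.3135628 ]
```

View pics/c1.png

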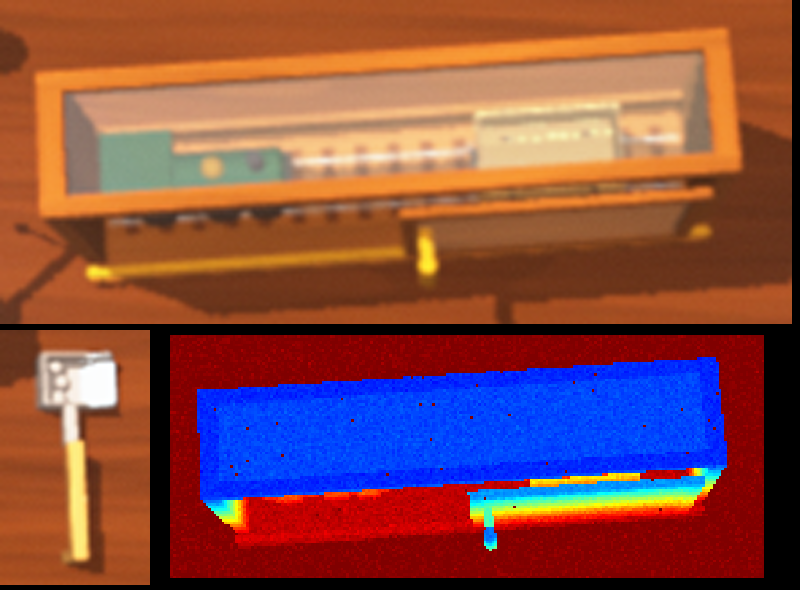

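Top crop: the cabinet frame and the closed door are clear. The brass post top is at px (308,168), and the wagon's back rim runs from about px (321.7,126.4) to (361.9,124.4). The three balls are on the pan's left (+y) side, with the lip to the right. The cabinet fit (563 mm long, yaw 5.1°) and the handle height (47.6 mm) both match the given sizes.

```bash
cat >> hlp.py <<'E'
from scipy.spatial.transform import Rotation as Rn
CO=np.array([.688,.1004,0]); CY=np.radians(5.11); RC=Rn.from_euler('z',CY).as_matrix()
def cab(p): return CO+RC@np.array(p,float)
def incab(P): return (np.asarray(P)-CO)@RC
def ray(n,px,z):
    c=camera_params(n); r=cv2.undistortPoints(np.array([[px]],float),c["K"],c["dist"]).ravel()
    v=c["rotation"]@np.array([*r,1]); return c["position"]+v*(z-c["position"][2])/v[2]
SG=np.array([[0,1,0],[0,0,1],[1,0,0.]]) # placeholder
def down(yaw,sgn=1): # tool x down, tool z along +-y of frame yawed
    x=np.array([0,0,-1.]); z=sgn*np.array([-np.sin(yaw),np.cos(yaw),0]); return np.stack([x,np.cross(z,x),z],1)
E
sed -i '/placeholder/d' hlp.py
python3 - <<'E'
from hlp import *
P=np.load("pics/P0.npy"); Z=P[...,2]; im=cv2.imread("pics/top0.png")
for px in[(321.7,126.4),(361.9,124.4),(322.8,140.5),(361,139)]: print("wag",px,np.round(incab(ray("top",px,.07))*1000))
for n,(u0,u1,v0,v1) in dict(crane=(140,190,125,190),clock=(165,205,205,240),scoop=(410,450,155,240)).items():
    q=P[v0:v1,u0:u1].reshape(-1,3); q=q[q[:,2]>.012]; print(n,np.round(q.min(0)*1000),np.round(q.max(0)*1000))
q=P[158:186,412:448].reshape(-1,3); q=q[q[:,2]>.015]; print(np.round(cv2.boxPoints(cv2.minAreaRect(q[:,:2].astype(np.float32)*1000))))
q=P[186:238,415:445].reshape(-1,3);q=q[(q[:,2]>.04)]
for lo in np.arange(.40,.56,.02):
    s=q[(q[:,0]>lo)&(q[:,0]<lo+.02)]; 
    if len(s): print(round(lo+.01,2),len(s),np.round(np.r_[s[:,1].mean(),s[:,1].min(),s[:,1].max(),s[:,2].mean()]*1000))
# side-cam wagon crop / reach checks
dp=np.array([.5745,.068,0])
for s in(1,-1):
    for yy in(0,.24):
        print("door",s,yy,inverse_kinematics(dp+RC@[0,yy,.138+.006],down(CY,s)))
    for yaw in(0.9,1.8):
        print("scoop",s,inverse_kinematics([.442,-.3140,.044],down(np.radians(yaw),s)))
    for r in(0,40):
        R=RC@Rn.from_euler('x',r,degrees=True).as_matrix()@down(0,s)
        for x in(-.165,-.3): print("pour",s,r,x,inverse_kinematics(cab([x,-.08,.14]),R))
E
```

```text
wag (321.7, 126.4) [ 36. -74.  70.]
wag (361.9, 124.4) [  34. -202.   70.]
wag (322.8, 140.5) [-10. -74.  70.]
wag (361, 139) [ -14. -195.   70.]
crane [538. 480.  12.] [673. 585. 199.]
clock [388. 414.  12.] [459. 461. 132.]
scoop [ 409. -366.   12.] [ 633. -284.   56.]
[[ 556. -285.]
 [ 557. -366.]
 [ 633. -365.]
 [ 633. -284.]]
0.41 20 [-315. -324. -307.   47.]
0.43 38 [-315. -323. -307.   48.]
0.45 32 [-314. -321. -307.   47.]
0.47 38 [-314. -321. -306.   47.]
0.49 38 [-314. -322. -306.   48.]
0.51 30 [-313. -320. -306.   48.]
0.53 21 [-313. -320. -305.   49.]
door 1 0 [ 0.50275127  0.63715781 -0.9714026   1.83929772  0.62144415  1.00412673
  0.9294502 ]
door 1 0.24 [ 0.10803174  0.75695817 -1.04147369  1.70696557  0.72197615  1.11271846
  0.50351465]
scoop 1 [ 1.03077323  0.63081162 -0.64637556  1.99229544  0.57828065  0.70747569
  1.60955507]
scoop 1 [ 1.03365865  0.63207275 -0.6504236   1.99213747  0.58177383  0.70896219
  1.62228413]
pour 1 0 -0.165 [ 0.66408058  0.58366923 -1.00779136  1.95073094  0.61065576  0.94884722
  1.01363789]
pour 1 0 -0.3 [ 0.8330248   0.35853763 -1
[... 366 characters left out ...]
 -1 0.24 [ 0.04550269  0.69742731 -0.91999812  1.71031192  0.62720603  1.05652704
 -2.56729698]
scoop -1 [ 0.64849841  0.5407246  -0.13969348  2.01457239  0.12833376  0.5944311
 -1.1330638 ]
scoop -1 [ 0.65066047  0.5409035  -0.14247639  2.01444188  0.13087237  0.59471111
 -1.11967304]
pour -1 0 -0.165 [ 0.36380614  0.43593211 -0.57434918  1.96567859  0.31655016  0.82855376
 -1.86621245]
pour -1 0 -0.3 [ 0.50674305  0.24262463 -0.66944374  2.24763173  0.22930833  0.71536937
 -1.80429923]
pour -1 40 -0.165 [ 0.52274142  0.55734919 -0.38098345  1.91538384 -0.57510534  0.98848062
 -0.9145917 ]
pour -1 40 -0.3 [ 0.66720106  0.41113844 -0.4055939   2.18970187 -0.61649511  0.94419709
 -0.74792426]
```

The wagon's rim measures 128 mm (126 given) and it sits at about cab (-3,-138). The scoop origin is about (0.603,-0.312) with yaw 1°. All key poses are reachable, so I'll open the door first.

```bash
python3 - <<'E'
from hlp import *
R=down(CY,1); p=np.array([.5745,.068,.147])
move_l([.168,-.654,.33]); command_gripper(.05,30)
movep(p+[0,0,.15],R); move_l(p,R,feed=.12)
command_gripper(0,30); s=sense(); print(s["finger_gap"],s["wrist_force"],s["time_s"])
g=s["position"]
move_l(g+RC@[0,.225,0],feed=.1); print(sense()["wrist_force"])
hit=move_l(g+RC@[0,.252,0],feed=.04,until_force=12); s=sense()
print(hit,RC.T@(s["position"]-g),s["wrist_force"])
command_gripper(.05); s=sense(); move_l(s["position"]+[0,0,.16],feed=.25)
im,P=cloud("top"); cv2.imwrite("pics/top1.png",im[:,:,::-1])
cv2.imwrite("pics/c2.png",cv2.resize(im[90:250,160:460,::-1],None,fx=2.6,fy=2.6,interpolation=cv2.INTER_CUBIC)); print(sense()["time_s"])
E
```

```text
0.012840970002655952 [-0.23888304 -1.49452328  3.6438686 ] 5.9167
[0.94493517 0.13845846 2.24437058]
True [ 1.44555333e-04  2.37694747e-01 -1.51575756e-05] [-1.01928387 -2.14040921  5.4136769 ]
10.0583
```

View pics/c2.png

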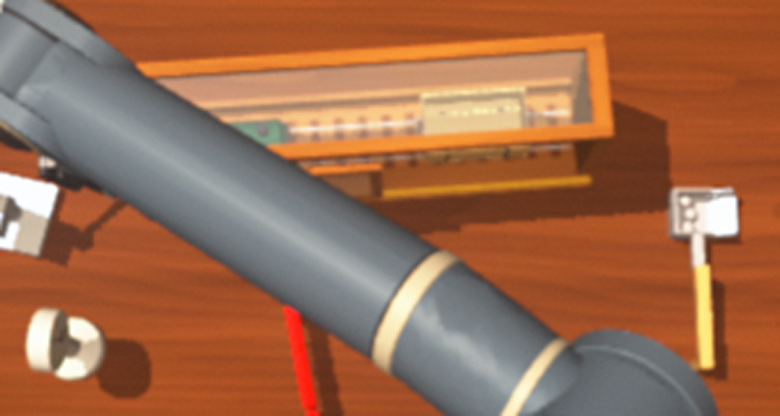

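The door now covers the left half, with its right end at px (307,156). The stop was felt at 238 mm. The wagon and engine have not moved. Next is the scoop.

```bash
cat >> hlp.py <<'E'
def tcp(O,yaw,roll): # scoop pose -> TCP, grasp 6 mm ahead of TCP
    S=Rn.from_euler('z',yaw).as_matrix()@Rn.from_euler('x',roll,degrees=True).as_matrix()
    R=S@down(0,1); return np.asarray(O)+S@np.array([-.160,0,.038])-R@np.array([.006,0,0]),R
E
python3 - <<'E'
from hlp import *
P=None
print("door edge",np.round(incab(ray("top",(307,155.5),.146))*1000))
y=np.radians(1.0); p,R=tcp([.603,-.3122,0],y,0); print(p)
movep(p+[0,0,.2],R); move_l(p+[0,0,.06],feed=.25); move_l(p,feed=.08)
command_gripper(0,110); s=sense(); print(s["finger_gap"],s["position"],s["wrist_force"],s["time_s"])
move_l(s["position"]+[0,0,.1],feed=.08); s=sense(); print(s["position"],s["wrist_force"],s["ft_torque"],s["finger_gap"])
im,P=cloud("top"); np.save("pics/P2.npy",P); cv2.imwrite("pics/top2.png",im[:,:,::-1]); im2,_=cloud("side")
a=cv2.resize(im[120:270,360:480,::-1],None,fx=3,fy=3,interpolation=cv2.INTER_CUBIC); b=cv2.resize(im2[80:230,270:410,::-1],None,fx=3,fy=3,interpolation=cv2.INTER_CUBIC)
cv2.imwrite("pics/c3.png",np.hstack([a,b])); print(sense()["time_s"])
E
```

```text
door edge [-77. -22. 146.]
[ 0.44302437 -0.31499239  0.044     ]
0.01399953181032472 [ 0.44326139 -0.31537125  0.04466   ] [-0.48625211 -0.57696566  5.24209081] 14.3333
[ 0.44291709 -0.31523831  0.1441316 ] [-0.02470634  0.10068862 -3.2057007 ] [0.03829306 0.2716908  0.02599064] 0.013853359622445383
15.8417
```

View pics/c3.png

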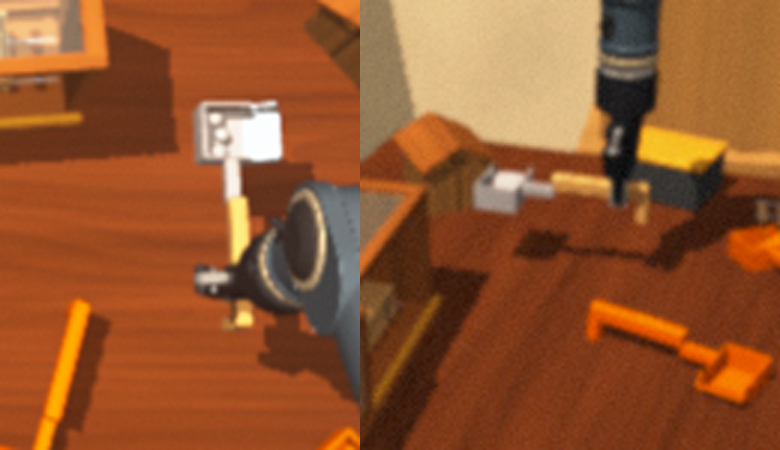

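The scoop is in the grip with the balls still in the pan, and it looks about level. I'll measure its pitch and pan position before going in.

```bash
python3 - <<'E'
from hlp import *
P=np.load("pics/P2.npy"); q=P[150:200,420:460].reshape(-1,3); q=q[(q[:,2]>.09)&(q[:,0]>.5)]
b=q[q[:,0]>.565]; print("pan",np.round(cv2.boxPoints(cv2.minAreaRect(b[:,:2].astype(np.float32)*1000))), "z pct",np.percentile(b[:,2],[2,50,90,97,99.5]))
h=q[(q[:,0]<.535)]; print("handle",len(h),np.round(h.mean(0)*1000),[ (np.round(x,3),np.round(np.median(h[(abs(h[:,0]-x)<.005),2])*1000,1)) for x in(.505,.515,.525)])
w=b[b[:,1]>-.291]; print("+y wall",len(w),np.round(w.mean(0)*1000),np.percentile(w[:,2],[50,90]))
print("line",cv2.fitLine(h[:,:2].astype(np.float32),2,0,.001,.001).ravel())
# path reachability + plan
q0=sense()["joint_pos"]
for x,y,z,r in[(-.22,-.068,.100,0),(-.003,-.068,.100,0),(-.003,-.068,.100,20),(-.003,-.068,.100,42)]:
    p,R=tcp(cab([x,y,z]),CY,r); print(np.round(p,3),np.round(inverse_kinematics(p,R),2))
E
```

```text
pan [[ 566. -283.]
 [ 566. -364.]
 [ 631. -364.]
 [ 631. -283.]] z pct [0.09843412 0.11355248 0.13014386 0.13319592 0.13591965]
handle 80 [ 516. -311.  145.] [(np.float64(0.505), np.float64(146.2)), (np.float64(0.515), np.float64(145.9)), (np.float64(0.525), np.float64(146.5))]
+y wall 84 [ 601. -285.  120.] [0.12087469 0.13240786]
line [ 0.9999989  -0.00145956  0.51644194 -0.31148887]
[ 0.316 -0.001  0.144] [ 1.09  0.23 -1.31  2.38  0.34  0.73  1.2 ]
[0.532 0.018 0.144] [ 0.67  0.6  -1.06  1.94  0.64  0.98  0.97]
[0.533 0.003 0.141] [ 0.91  0.74 -1.17  1.92  0.41  0.91  1.27]
[ 0.534 -0.011  0.133] [ 1.07  0.95 -1.21  1.87  0.17  0.93  1.57]
```

```bash
cat > pour.py <<'E'
from hlp import *
def go(x,y,z,r,f,uf=None):
    p,R=tcp(cab([x,y,z]),CY,r); h=move_l(p,R,feed=f,until_force=uf)
    if h: print("HIT at",x,y,z,r,sense()["wrist_force"]); raise SystemExit
E
python3 - <<'E'
from pour import *
go(-.150,-.36,.100,0,.15)
go(-.150,-.068,.100,0,.15)
s=sense(); print(s["position"],s["wrist_force"],s["time_s"])
go(-.003,-.068,.100,0,.07,8)
s=sense(); print(s["position"],s["wrist_force"],s["time_s"])
im,P=cloud("top"); im2,_=cloud("side")
a=cv2.resize(im[90:230,280:420,::-1],None,fx=2.8,fy=2.8,interpolation=cv2.INTER_CUBIC); b=cv2.resize(im2[110:250,200:340,::-1],None,fx=2.8,fy=2.8,interpolation=cv2.INTER_CUBIC)
cv2.imwrite("pics/c4.png",np.hstack([a,b]))
E
```

```text
[0.38531882 0.00449003 0.1438979 ] [-0.05611606 -1.00523404 -3.31449545] 18.3833
[0.53145303 0.01807837 0.1439985 ] [-0.31873748 -0.28809101 -1.97386735] 20.6333
```

View pics/c4.png

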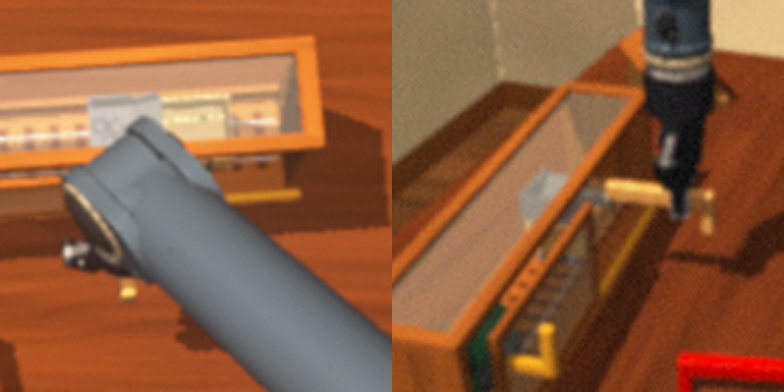

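The pan is under the roof at px 311–338, beside and over the wagon's left part. The side view shows it clear of the roof frame and with the balls aboard. Now I'll roll it slowly.

```bash
python3 - <<'E'
from pour import *
s=sense(); print(s["wrist_force"],s["ft_torque"])
print("lip",np.round(incab(ray("top",(337.5,126),.12))*1000))
for r in list(range(6,25,6))+list(range(26,43,2)):
    go(-.003,-.068,.100,r,.02,8)
    if r in(24,32,36,42): s=sense(); print(r,s["wrist_force"],s["ft_torque"][:2],s["time_s"])
sleep(.8); s=sense(); print(s["wrist_force"],s["time_s"])
im,P=cloud("top"); im2,_=cloud("side")
a=cv2.resize(im[90:230,280:420,::-1],None,fx=2.8,fy=2.8,interpolation=cv2.INTER_CUBIC); b=cv2.resize(im2[110:250,200:340,::-1],None,fx=2.8,fy=2.8,interpolation=cv2.INTER_CUBIC)
cv2.imwrite("pics/c5.png",np.hstack([a,b]))
E
```

```text
[ 0.07909345  0.08917907 -3.15451783] [-0.0758898   0.28136946 -0.02323257]
lip [  16. -120.  120.]
24 [-0.40950197  0.52585802 -2.70792801] [-0.69367383  0.18293034] 22.2667
32 [-0.22143484  0.65646958 -1.76953   ] [-0.80670079  0.13351735] 23.2667
36 [-0.12198904 -0.13894669 -2.47927525] [-0.86865932  0.14254135] 23.7667
42 [ 0.03373057  0.78399103 -1.98507696] [-1.07706664  0.0721921 ] 24.5167
[-0.39887371  0.55849236 -2.72009636] 25.3167
```

View pics/c5.png

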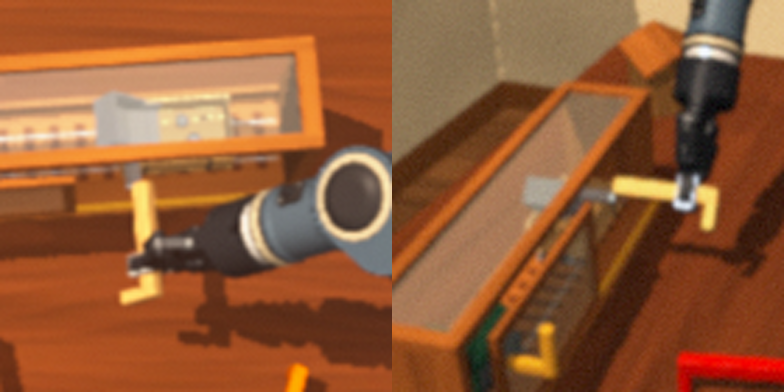

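The scoop is rolled, and at least two balls show in the wagon at crop (182,120) and (183,135). The wrist weight dropped by about 0.43 N (three balls are 0.5 N). I'll look closer for the third before withdrawing.

```bash
python3 - <<'E'
from pour import *
ims=np.mean([camera("top")[0].astype(float) for _ in range(8)],0)
a=ims[112:148,310:370]; a=np.clip((a-a.min())/(np.percentile(a,99.5)-a.min())*255,0,255).astype(np.uint8)
cv2.imwrite("pics/c6.png",cv2.resize(a[:,:,::-1],None,fx=12,fy=12,interpolation=cv2.INTER_CUBIC))
print(np.mean([sense()["wrist_force"] for _ in range(3)],0))
E
```

```text
[ 0.47706937  0.04291726 -2.58036211]
```

View pics/c6.png

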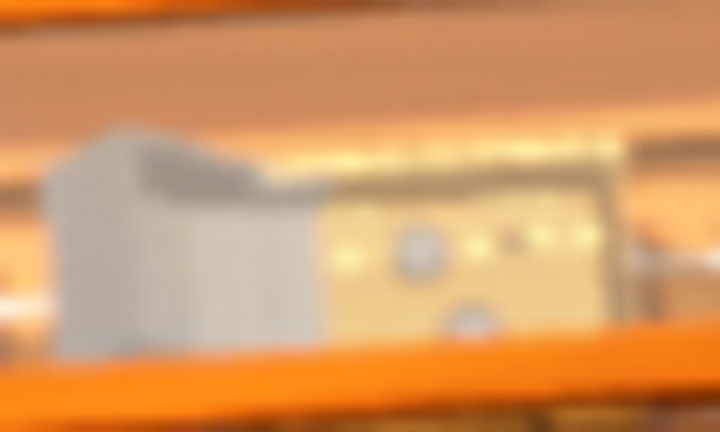

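Two balls are clearly in the wagon. The third may be hidden behind the roof frame or the scoop, and the pan looks empty. I'll level the scoop in place and check pan and wagon again before withdrawing.

```bash
python3 - <<'E'
from pour import *
for r in(34,26,18,9,0): go(-.003,-.068,.100,r,.03,8)
F=[];I=[]
for _ in range(8): I.append(camera("top")[0].astype(float)); F.append(sense()["wrist_force"])
print(np.mean(F,0),np.std(F,0),sense()["time_s"])
def st(a): return np.clip((a-a.min())/(np.percentile(a,99.5)-a.min())*255,0,255).astype(np.uint8)
a=st(np.mean(I,0)[112:148,305:370])
b=st(np.mean([camera("side")[0].astype(float) for _ in range(8)],0)[135:215,230:320])
a=cv2.resize(a,(780,432),interpolation=cv2.INTER_CUBIC)[:,:,::-1]
cv2.imwrite("pics/c7.png",a); cv2.imwrite("pics/c7s.png",cv2.resize(b[:,:,::-1],None,fx=6,fy=6,interpolation=cv2.INTER_CUBIC))
E
```

```text
[ 0.21024465 -0.51753837 -2.18962714] [0.24117986 0.46307518 0.34335032] 28.0583
```

View pics/c7.png

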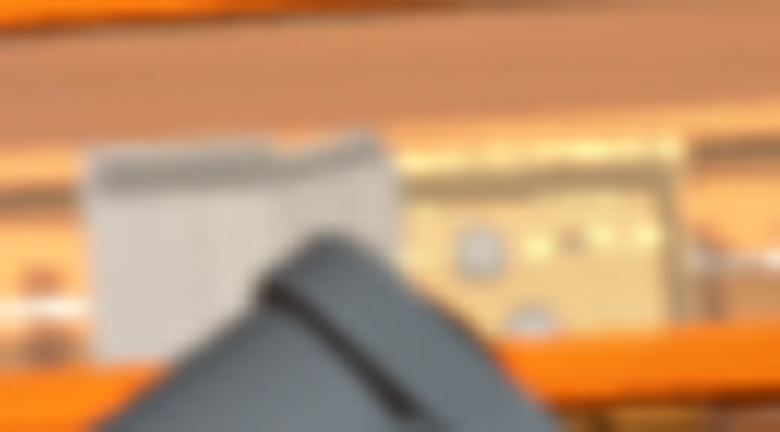

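The pan floor where the balls lay is now empty, and two balls are still visible in the wagon. I'll withdraw, then check pan and wagon unobstructed before setting the scoop down.

```bash
python3 - <<'E'
from pour import *
go(-.150,-.068,.100,0,.07,8)
go(-.150,-.36,.100,0,.15)
p,R=tcp([.603,-.3122,.1],np.radians(1),0); move_l(p,R,feed=.15); sleep(.3)
def st(a): return np.clip((a-a.min())/(np.percentile(a,99.5)-a.min())*255,0,255).astype(np.uint8)
I=np.mean([camera("top")[0].astype(float) for _ in range(6)],0); S=np.mean([camera("side")[0].astype(float) for _ in range(6)],0)
cv2.imwrite("pics/side3.png",S[:,:,::-1]); cv2.imwrite("pics/top3.png",I[:,:,::-1])
a=cv2.resize(st(I[112:162,310:370]),None,fx=6,fy=6,interpolation=cv2.INTER_CUBIC); b=cv2.resize(st(I[145:195,420:460]),None,fx=6,fy=6,interpolation=cv2.INTER_CUBIC)
c=cv2.resize(st(S[140:190,230:340]),None,fx=5,fy=5,interpolation=cv2.INTER_CUBIC)
o=np.zeros((560,610,3),np.uint8); o[:300,:360]=a;o[:300,365:605]=b;o[305:555,:550]=c
cv2.imwrite("pics/c8.png",o[:,:,::-1]); print(sense()["time_s"])
E
```

```text
34.15[ WARN:0@18.418] global loadsave.cpp:1063 imwrite_ Unsupported depth image for selected encoder is fallbacked to CV_8U.
```

View pics/c8.png

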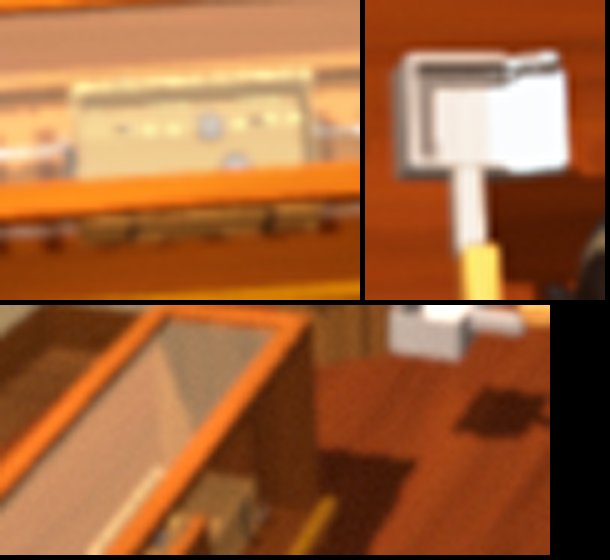

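The pan is empty, and the wagon still spans px 322–362. Two balls are visible. The third must be in the front strip hidden by the roof frame, since none shows on the floor or the bench. Setting the scoop down.

```bash
python3 - <<'E'
from pour import *
p,R=tcp([.603,-.3122,.0],np.radians(1),0); p[2]=.0447
move_l(p+[0,0,.02],feed=.1); h=move_l(p-[0,0,.003],feed=.015,until_force=3); s=sense(); print(h,s["position"],s["wrist_force"])
command_gripper(.045); move_l(s["position"]+[0,0,.2],feed=.15)
movep([.30,-.50,.3],down(0,1)); sleep(.5)
im,P=cloud("top"); im2,_=cloud("side"); cv2.imwrite("pics/top4.png",im[:,:,::-1])
q=P[155:240,405:460].reshape(-1,3); h=q[(q[:,2]>.04)&(q[:,2]<.06)]; print("handle",np.round(cv2.minAreaRect(h[:,:2].astype(np.float32)*1000)[0]),np.median(h[:,2]))
for n,(u0,u1,v0,v1) in dict(crane=(140,190,125,190),clock=(165,205,205,240),scoop=(410,450,155,240)).items():
    q=P[v0:v1,u0:u1].reshape(-1,3); q=q[q[:,2]>.012]; print(n,np.round(q.min(0)*1000),np.round(q.max(0)*1000))
a=cv2.resize(im[60:340,100:460,::-1],None,fx=2.1,fy=2.1,interpolation=cv2.INTER_CUBIC); cv2.imwrite("pics/c9.png",a); print(sense()["time_s"],sense()["finger_gap"])
E
```

```text
True [ 0.44298142 -0.31504363  0.04467894] [ 0.09748654 -0.37225784  4.34501805]
handle [ 470. -314.] 0.04809070623721701
crane [538. 483.  12.] [673. 584. 198.]
clock [388. 413.  12.] [459. 463. 134.]
scoop [ 408. -364.   12.] [ 631. -282.   55.]
39.7417 0.04529373286863922
```

View pics/c9.png

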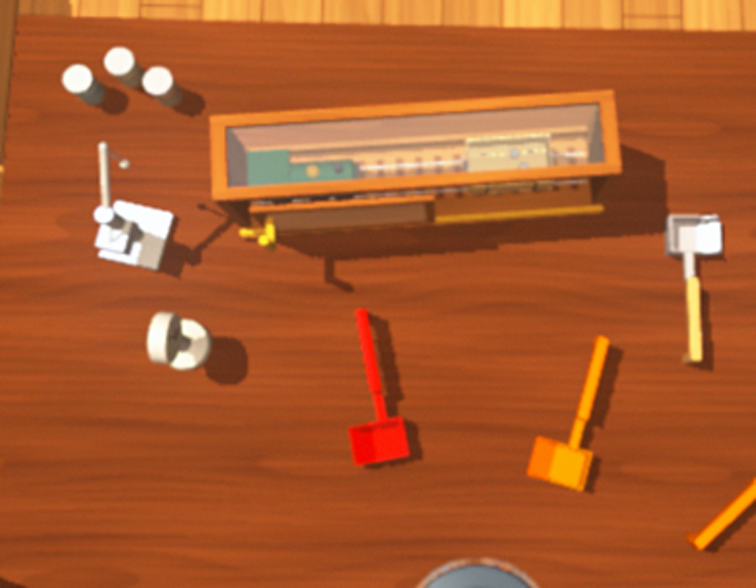

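The door is open with its edge at px 307, and the scoop stands upright and empty at (690,235). The crane, clock, engine and wagon are where they were. Handing in.

```bash
python3 -c "
from rig import *
print(finish_job())"
```

```text
the job is handed in; nothing more can be done
None
```

The job is handed in after about 40 s of robot time, but I only saw two of the three balls in the wagon.

- **Door:** I slid it to its end stop, felt at 238 mm. In the pictures its free edge is at cabinet y of about −22 mm, against −20 mm nominal.
- **Pouring:** I rolled the scoop slowly to 42° under the roof. None of the force checks tripped, so there was no sign of touching the cabinet. The wagon looked unshifted afterwards.
- **Third ball:** It is probably in the front strip of the wagon, which the roof frame hides from the cameras. Afterwards the pan was empty and no ball showed on the floor or bench. The drop in weight (0.4–1.0 N, noisy) fits three balls (0.5 N).
- **Scoop:** I set it down upright at its original spot and let go. The handle top measured 48 mm, as it should.
- **Bystanders:** The crane and clock measured within about 3 mm of where they started. The engine looked unmoved by eye only.

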